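Set the flower stem trimmer to its longest cut

TASK

Set the stem trimmer on the flower-arranging table to its longest cut: slide the length selector, the wide rectangular bar grip on top of the machine, all the way to its end stop at the carrying-handle end. Leave the round transport-lock knob in the slot beside it where it is, and let go of the machine.

Things in the scene. Friction and masses are not known exactly. Their poses are not given: they have to be found in the camera images.
- trimmer: the stem trimmer, a grey metal machine bolted to the table, 170 mm (x) by 310 mm (y), flat deck 65 mm above the table. Origin: centre of its underside. A bent steel-bar carrying handle sticks out level 40 mm from its +y end face; at the -y end a white feed head, 40 mm long, stands 18 mm above the deck, over a steel funnel. Two slots run along y, 85 mm apart
- length_selector (a joint): length selector slide, in m: 0 at the feed-head end of its slot, 0.11 at the end stop at the carrying-handle end; it slides stiffly (about 3 N, a little more when moved fast) and stays where it is left
- bar_grip (a point): centre of the length selector's grip: a black upright rectangular bar, 40 mm across the slot (x), 20 mm thick along the slot (y), 36 mm high; the deck lies 20 mm below this point. It slides along its y; +y points to the carrying handle, z up. At joint 0 it is 80 mm from the feed head, at 0.11 it is 80 mm from the deck's handle-end edge. The end stops are 3 mm high
- knob_grip (a point): centre of the transport-lock grip, to be left as found: a black round knob, 28 mm in diameter, 34 mm high (its top 16 mm above this point), anywhere along the parallel slot 85 mm to the +x side of the selector's slot; it slides as easily as the selector. Same axes

How it is judged:
At the end, for the whole second after the job is handed in: the length selector stands within 10 mm of its end stop at the carrying-handle end, at rest, and the round transport-lock knob is within 10 mm of where it was found (value of joint length_selector above 0.1 m and velocity of joint length_selector below 0.01 m/s and distance of knob_grip from where it was at the start of the episode below 0.01 m); the robot touches nothing.
It fails at once if the round transport-lock knob was shifted by more than 10 mm (distance of knob_grip from where it was at the start of the episode above 0.01 m).
It also fails if it takes over 30 s, if anything falls off the work surface, if the arm or the gripper's body presses on something with over 40 N, if the wrist force passes 120 N, or if a joint passes its speed limit or range.

ROBOT

A 6-joint arm with a two-finger parallel gripper is mounted at the origin on the work surface. World frame = base frame: x ahead of the robot, y to its left, z up, the work surface at z = 0. Lengths are in m, angles in rad, forces in N, time in s.
With the tool pointing down it reaches from about 0.3 to 0.75 m from the base axis. Payload 8.5 kg.
Tool frame: the origin (TCP) lies at the centre of the arm's flange, where the gripper is bolted on; the fingertips stand robot.finger_overhang ahead of it and the grasp point (between the pads) lies 147 mm ahead of it (robot.finger_overhang is the distance from the TCP to the fingertips, in m); z points along the fingers, y is the line along which they close (so a half turn about z gives the same grasp; the last joint's range is limited). The gripper opens to 88 mm and grips with 3 to 60 N. Pads are 18 mm wide; open, the fingers measure 123 mm over their backs; the gripper's body (75 mm by 187 mm) begins 45 mm behind the grasp point.
Start: joints at [-1.448, 0.381, 1.297, -0, 1.464, -0.215], TCP at [0.182, -0.519, 0.405] pointing down, gripper open.
Joint ranges: [-3.11, 3.11], [-0.89, 2.33], [0.22, 2.48], [-1.42, 4.56], [0.17, 2.85], [-2.88, 2.88]. Speed limits (rad/s): [2.39, 2.39, 3.14, 3.14, 3.14, 3.14].

INTERFACE

Orientations are given as a unit quaternion [w, x, y, z].
In Python, from bench import robot gives the robot as it stands.
- The arm moves only by the tool carry_out, never from a script. Its argument "moves" is a list of rows, each a list of 2 entries, a list of its own where there are three numbers: the shift along the tool's x, y, z in m, then the turn about the tool's z in rad. In form: [[[x, y, z], roll], ...]. A call has exactly 5 rows; each row is the pose to reach, as a shift and turn from the pose commanded when the call began, along the tool's axes at that moment; what a row does not reach only later rows make up. A row lasts 1/8 s, in which the tool goes at most 62.5 mm and 10.7 degrees, less where a joint would pass 70% of its speed; a pose out of reach is approached as far as the arm can. A call with a gripper value outside its range is refused whole. "grip" is the closure, from -1 (fully open) to 1 (shut), set as the call begins (left out, the last holds). The fingers move at their own pace and stop on an object; "squeeze" is the grip in N (left out, the last holds). Time passes only in rows, so rows that repeat a pose let the fingers close, or fill a call up. It gives the time, the measured TCP pose, the force, the opening and the grip force at its end, in the units of the state.
- robot.observe(): the state, without advancing time (a new reading comes with each control period).
- robot.camera(name): name is "side" or "top" or "wrist"; returns a dict with "pixels" (480x640x3 uint8, red, green, blue), "range_z" (480x640 float32, m along the optical axis (not along the pixel's ray), 0 where there is no reading), "mtx" (3x3 intrinsics, pixels), "R" (3x3) and "t" (3): a world point X has camera coordinates R X + t. Camera axes: x right, y down, z forward; pixel columns grow to the right and rows downward; lengths in m; the calibration is good to about 2 mm. A picture is of the moment at which its call begins.
- robot.close_job(): hands the job in; it is judged then, once.
The state is a dict: "time": time; "joints": joint angles; "joint_vel": joint speeds; "effort": joint torques, N m; "tcp_pos": TCP position; "ee_rot": TCP orientation; "ft_force": force on the tool from outside, world axes, zero at the start; "moment": the same for the moment, N m; "gripper_width": finger opening in m; "grip_force": force on a finger pad.
Only numpy, scipy, OpenCV 4.12 (cv2) and the standard library are available. Lean on these libraries where they do the work, as an engineer would, in place of code of your own. Each camera call takes 0.05 s, during which the arm holds its last target. There are 200 camera calls.

## Working session

There is one attempt and no reset: what is moved stays moved. The work goes in short steps, Python scripts to look and compute and a tool call to move; the robot and the scene stay as the last step left them, time stands still between calls to the robot, and variables do not carry over. Pictures are saved under pics/ and viewed, at most 10 in all, crops included, and the job is handed in when it is done.

Besides the shell and the picture viewer there is one more tool, called as a command line: name --argument value ..., lists and objects as JSON in quotes. carry_out: Moves the arm, as the interface text tells. Its arguments: {"type":"object","properties":{"moves":{"type":"array","items":{"type":"array"}},"grip":{"type":"number"},"squeeze":{"type":"number"}},"required":["moves"]}

```bash
mkdir -p pics
python3 - <<'E'
from bench import robot
import cv2,numpy as np
s=robot.observe(); print({k:np.round(v,3) for k,v in s.items()}, robot.finger_overhang)
for n in("top","side"):
    c=robot.camera(n); cv2.imwrite(f"pics/{n}1.png",c["pixels"][:,:,::-1]); np.savez(f"{n}1.npz",**c)
    print(n,c["mtx"].round(1).tolist(),c["R"].round(3).tolist(),c["t"].round(3))
E
```

```text
{'time': np.float64(0.0), 'joints': array([-1.448,  0.381,  1.298,  0.   ,  1.464, -0.215]), 'joint_vel': array([-0.   ,  0.   , -0.001,  0.   , -0.   , -0.001]), 'effort': array([-0.0000e+00, -4.3793e+01, -2.2456e+01,  7.1000e-02,  3.5000e-02,
       -0.0000e+00]), 'tcp_pos': array([ 0.182, -0.519,  0.404]), 'ee_rot': array([-0.001,  0.986,  0.168,  0.   ]), 'ft_force': array([ 0.966,  0.931, -0.084]), 'moment': array([-0.035,  0.05 , -0.023]), 'grip_force': np.float64(0.0), 'gripper_width': np.float64(0.088)} 0.166
top [[517.8, 0.0, 317.6], [0.0, 517.8, 242.5], [0.0, 0.0, 1.0]] [[-0.028, -0.999, -0.019], [-0.995, 0.029, -0.092], [0.093, 0.017, -0.996]] [0.082 0.585 0.684]
side [[519.0, 0.0, 320.7], [0.0, 519.0, 240.0], [0.0, 0.0, 1.0]] [[-0.719, -0.695, -0.001], [-0.385, 0.4, -0.832], [0.578, -0.598, -0.555]] [0.45  0.283 0.393]
```

View pics/top1.png

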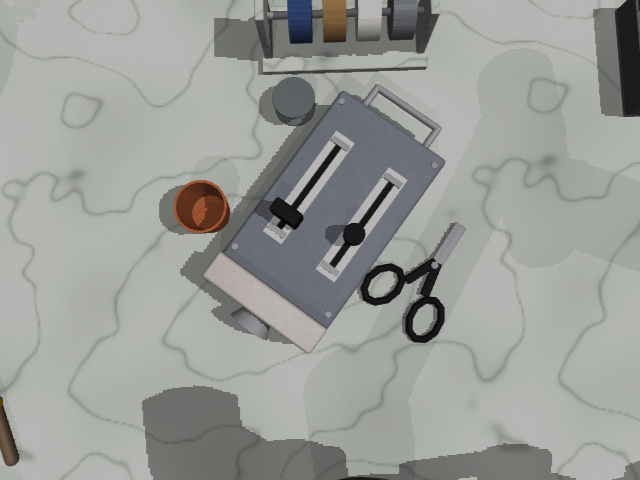

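View pics/side1.png

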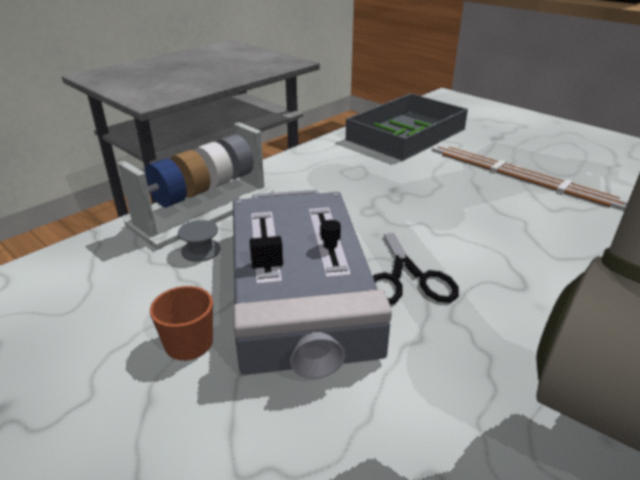

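The top view shows the selector bar at about (287,212), the knob at (354,234), the feed head at lower left and the handle at upper right. The side view shows the same layout, with nothing standing over the machine. Next I'll measure positions.

```bash
cat > m.py <<'E'
import cv2,numpy as np
def locate(c):
    K,R,t=c["mtx"],c["R"],c["t"]; px=c["pixels"].astype(int)
    def ray(uv,z):
        uv=np.atleast_2d(uv).astype(float); d=np.c_[uv,np.ones(len(uv))]@np.linalg.inv(K).T@R; o=-R.T@t
        return (o+d*((z-o[2])/d[:,2])[:,None])[:,:2]
    v,u=np.mgrid[:480,:640]; Z=c["range_z"]
    P=(np.stack([(u-K[0,2])/K[0,0]*Z,(v-K[1,2])/K[1,1]*Z,Z],-1)-t)@R
    out={}
    m=((P[...,2]>.05)&(P[...,2]<.09)&(Z>0)).astype(np.uint8)
    n,l,st,ce=cv2.connectedComponentsWithStats(m); k=1+st[1:,4].argmax()
    pts=P[(l==k)&(abs(P[...,2]-.065)<.006)]; out["deckz"]=np.median(pts[:,2])
    out["deck"]=cv2.boxPoints(cv2.minAreaRect(pts[:,:2].astype(np.float32)))
    top=((P[...,2]>.093)&(P[...,2]<.115)&(px.max(2)<60)&(Z>0)).astype(np.uint8)
    n,l,st,ce=cv2.connectedComponentsWithStats(top)
    for i in range(1,n):
        if st[i,4]>60:
            q=P[l==i]; r=cv2.minAreaRect(q[:,:2].astype(np.float32))
            out[f"blob{i}"]=(ce[i].round(1),np.median(q[:,2]).round(4),np.array(r[0]).round(4),np.array(r[1]).round(4),r[2],cv2.boxPoints(r).round(4).tolist())
    # slot frames: bright on deck
    br=((px.min(2)>150)&(abs(P[...,2]-.066)<.008)).astype(np.uint8)
    n,l,st,ce=cv2.connectedComponentsWithStats(br)
    for i in range(1,n):
        if st[i,4]>150:
            q=ray(np.argwhere(l==i)[:,::-1],.066); out[f"slot{i}"]=(ce[i].round(1),cv2.boxPoints(cv2.minAreaRect(q.astype(np.float32))).round(4).tolist())
    return out
E
python3 - <<'E'
from m import *
for k,v in locate(dict(np.load("top1.npz"))).items(): print(k,v)
E
```

```text
deckz 0.065537382593846
deck [[ 0.42402822  0.09308845]
 [ 0.68744034 -0.10826376]
 [ 0.79079133  0.02694163]
 [ 0.5273792   0.22829384]]
blob2 (array([427.5,  11.1]), np.float64(0.1041), array([ 0.8756, -0.0834]), array([0.0345, 0.0024]), 3.1624491214752197, [[0.8582000136375427, -0.08320000022649765], [0.8583999872207642, -0.08560000360012054], [0.8928999900817871, -0.0835999995470047], [0.8927000164985657, -0.0812000036239624]])
blob7 (array([285.4, 211.9]), np.float64(0.1029), array([0.6197, 0.1038]), array([0.0403, 0.0201]), 52.340511322021484, [[0.599399983882904, 0.09399999678134918], [0.6152999997138977, 0.08169999718666077], [0.6399999856948853, 0.1137000024318695], [0.6241000294685364, 0.125900000333786]])
blob8 (array([353.5, 233.6]), np.float64(0.1012), array([0.5895, 0.02  ]), array([0.0261, 0.0268]), 89.48208618164062, [[0.5759999752044678, 0.0071000000461936], [0.6028000116348267, 0.006800000090152025], [0.6029999852180481, 0.032999999821186066], [0.5763000249862671, 0.03319999948143959]])
blob9 (array([358. , 478.3]), np.float64(0.1055), array([0.3001, 0.0246]), array
[... 750 characters left out ...]
680400013923645, -0.03060000017285347], [0.6028000116348267, 0.027300000190734863]])
slot5 (array([368.4, 200.9]), [[0.6015999913215637, 0.01720000058412552], [0.6614000201225281, -0.028599999845027924], [0.6672999858856201, -0.020800000056624413], [0.6075999736785889, 0.02500000037252903]])
slot7 (array([276.3, 234.2]), [[0.5831000208854675, 0.11309999972581863], [0.6000999808311462, 0.10019999742507935], [0.6180999875068665, 0.12389999628067017], [0.6010000109672546, 0.13680000603199005]])
slot9 (array([339.6, 263.1]), [[0.5313000082969666, 0.04600000008940697], [0.5828999876976013, 0.00559999980032444], [0.6011000275611877, 0.02889999933540821], [0.5494999885559082, 0.06930000334978104]])
```

```bash
cat >> m.py <<'E'
from scipy.spatial.transform import Rotation as Ro
YT=np.array([.7945,-.6073]); BAR=np.array([.6197,.1038])
def todo(s,xy=BAR,z=.24):
    q=s["ee_rot"]; R=Ro.from_quat([*q[1:],q[0]]); M=R.as_matrix()
    e=np.r_[xy,z]-s["tcp_pos"]; y=M[:2,1]
    a=np.arctan2(y[0]*YT[1]-y[1]*YT[0],y@YT)
    print("t",s["time"],"shift",(M.T@e).round(4),"roll",round(-a,4),"F",s["ft_force"].round(2),"w",s["gripper_width"],"tcp",s["tcp_pos"].round(4),"tilt",M[:,2].round(3), "j", s["joints"].round(2))
E
python3 -c "
from m import *; from bench import robot; todo(robot.observe())"
```

```text
t 0.1 shift [ 0.619  -0.4423  0.165 ] roll -0.5803 F [-0.26  0.26  0.68] w 0.08831604770166887 tcp [ 0.1823 -0.5189  0.4042] tilt [-0.     0.001 -1.   ] j [-1.45  0.38  1.3   0.    1.46 -0.22]
```

carry_out --moves '[[[0.04,-0.03,0],-0.12],[[0.09,-0.065,0],-0.24],[[0.14,-0.1,0],-0.36],[[0.19,-0.135,0],-0.48],[[0.24,-0.17,0],-0.58]]' --grip -1 --squeeze 15

```text
time: 0.72
tcp_pos: [0.3531, -0.2772, 0.4046]
ee_rot: [-0.0, 0.896, 0.444, 0.0]
ft_force: [1.0, -0.8, -0.8]
gripper_width: 0.088
grip_force: 0.0
```

```bash
python3 -c "
from m import *; from bench import robot; todo(robot.observe())"
```

```text
t 0.725 shift [ 0.4646 -0.0183  0.1647] roll 0.0028 F [ 1.02 -0.84 -0.76] w 0.08801808005775044 tcp [ 0.3531 -0.2772  0.4046] tilt [-0.  0. -1.] j [-0.93  0.2   1.56  0.    1.38 -0.28]
```

carry_out --moves '[[[0.05,0,0],0],[[0.105,-0.005,0],0],[[0.16,-0.01,0],0],[[0.215,-0.015,0],0],[[0.27,-0.018,0],0]]'

```text
time: 1.35
tcp_pos: [0.5028, -0.0518, 0.4046]
ee_rot: [-0.0, 0.897, 0.443, -0.0]
ft_force: [-0.3, 0.0, -1.0]
gripper_width: 0.0882
grip_force: 0.0
```

carry_out --moves '[[[0.05,0,0],0],[[0.1,0,0],0],[[0.15,0,0],0],[[0.194,0,0],0],[[0.194,0,0],0]]'

```text
time: 1.98
tcp_pos: [0.6209, 0.1026, 0.4035]
ee_rot: [-0.0, 0.896, 0.444, -0.001]
ft_force: [-0.3, 0.1, 0.6]
gripper_width: 0.0879
grip_force: 0.0
```

Run:
```python
from m import *; from bench import robot
todo(robot.observe())
c=robot.camera("wrist"); cv2.imwrite("pics/w1.png",c["pixels"][:,:,::-1])
o=locate(c)
for k,v in o.items():
    if k[:4] in("blob","deck"): print(k,v)
```

```text
t 1.975 shift [ 0.0004 -0.0015  0.1635] roll 0.0027 F [-0.31  0.06  0.57] w 0.0879355864499411 tcp [0.6209 0.1026 0.4035] tilt [-0.001  0.    -1.   ] j [-0.02  0.52  1.06  0.    1.56  0.63]
deckz 0.06594574808895372
deck [[ 0.42298618  0.09206086]
 [ 0.6863724  -0.10826744]
 [ 0.7890538   0.02673525]
 [ 0.52566755  0.22706355]]
blob2 (array([318.9, 222. ]), np.float64(0.1036), array([0.6191, 0.1038]), array([0.0386, 0.0194]), 53.2227668762207, [[0.5997999906539917, 0.0940999984741211], [0.6152999997138977, 0.08250000327825546], [0.6384000182151794, 0.11349999904632568], [0.6229000091552734, 0.125]])
blob3 (array([354.3, 328.5]), np.float64(0.1016), array([0.5893, 0.0199]), array([0.0262, 0.0258]), 64.81707000732422, [[0.5720000267028809, 0.013500000350177288], [0.5953999757766724, 0.0024999999441206455], [0.6065000295639038, 0.026200000196695328], [0.5831999778747559, 0.03720000013709068]])
```

View pics/w1.png

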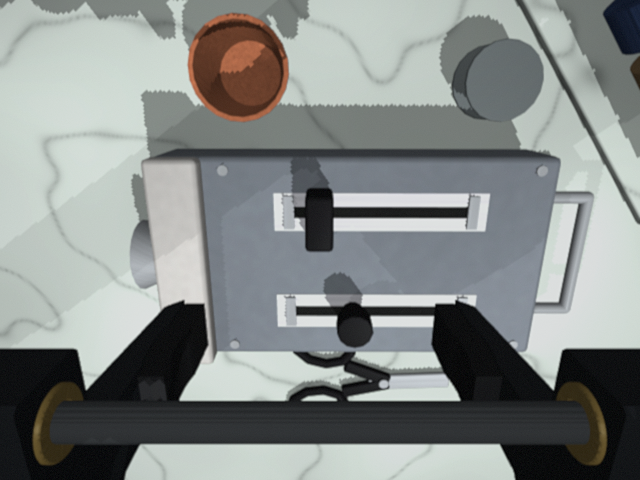

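The wrist view shows the bar at (319,222) and the knob at (355,325). The fingers are aligned along the slot, and both positions agree with the top camera. Now I'll descend.

carry_out --moves '[[[0,0,0.04],0],[[0,-0.001,0.08],0],[[0,-0.001,0.115],0],[[0,-0.001,0.145],0],[[0,-0.001,0.163],0]]'

```text
time: 2.65
tcp_pos: [0.6184, 0.0999, 0.2404]
ee_rot: [-0.0, 0.897, 0.442, -0.001]
ft_force: [0.5, -0.3, 0.4]
gripper_width: 0.0878
grip_force: 0.0
```

carry_out --moves '[[[0,0,0],0],[[0,0,0],0],[[0,0,0],0],[[0,0,0],0],[[0,0,0],0]]' --grip 1 --squeeze 15

```text
time: 3.28
tcp_pos: [0.6192, 0.1012, 0.242]
ee_rot: [0.0, 0.897, 0.443, 0.0]
ft_force: [-0.6, 0.6, -0.3]
gripper_width: 0.0402
grip_force: 0.0
```

Run:
```python
from m import *; from bench import robot
todo(robot.observe())
```

```text
t 3.275 shift [ 0.0024 -0.0012  0.002 ] roll -0.0003 F [-0.61  0.59 -0.3 ] w 0.040204614946815626 tcp [0.6192 0.1012 0.242 ] tilt [ 0. -0. -1.] j [-0.03  0.66  1.3  -0.    1.18  0.63]
```

carry_out --moves '[[[0,0,0],0],[[0,0,0],0],[[0,0,0],0],[[0,0,0],0],[[0,0,0],0]]'

```text
time: 3.9
tcp_pos: [0.6192, 0.1012, 0.2417]
ee_rot: [-0.0, 0.897, 0.443, -0.0]
ft_force: [-0.2, 1.0, 0.5]
gripper_width: 0.02
grip_force: 15.0
```

carry_out --moves '[[[0,0.008,0],0],[[0,0.016,0],0],[[0,0.024,0],0],[[0,0.032,0],0],[[0,0.04,0],0]]'

```text
time: 4.53
tcp_pos: [0.6515, 0.0765, 0.2417]
ee_rot: [-0.0, 0.897, 0.443, 0.0]
ft_force: [-2.0, 3.4, 1.6]
gripper_width: 0.02
grip_force: 15.0
```

Run:
```python
from m import *; from bench import robot
todo(robot.observe())
for n in("top","wrist"):
  c=robot.camera(n); cv2.imwrite(f"pics/{n}2.png",c["pixels"][:,:,::-1])
  for k,v in locate(c).items():
    if k[:4] in("blob",): print(n,k,v[:4])
```

```text
t 4.525 shift [ 0.0024 -0.0418  0.0017] roll -0.0004 F [-1.98  3.39  1.62] w 0.020025404806243673 tcp [0.6515 0.0765 0.2417] tilt [ 0.  0. -1.] j [-0.06  0.71  1.2   0.    1.23  0.59]
wrist blob1 (array([319.6, 344.9]), np.float64(0.1035), array([0.6564, 0.0788]), array([0.0402, 0.0422]))
```

View pics/wrist2.png

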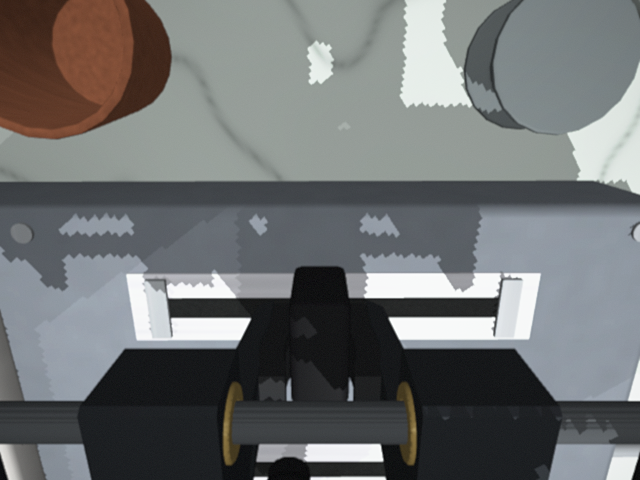

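The bar is held at (320,310) between the fingers and has moved about 40 mm along the slot. The end stop is visible at (508,308). I'll carry on.

carry_out --moves '[[[0,0.01,0],0],[[0,0.02,0],0],[[0,0.03,0],0],[[0,0.04,0],0],[[0,0.05,0],0]]'

```text
time: 5.25
tcp_pos: [0.6912, 0.0461, 0.2418]
ee_rot: [-0.0, 0.897, 0.443, 0.0]
ft_force: [-1.9, 3.9, 0.7]
gripper_width: 0.02
grip_force: 15.0
```

carry_out --moves '[[[0,0.002,0],0],[[0,0.004,0],0],[[0,0.006,0],0],[[0,0.008,0],0],[[0,0.01,0],0]]'

```text
time: 5.88
tcp_pos: [0.6987, 0.0404, 0.2418]
ee_rot: [-0.0, 0.897, 0.443, 0.0]
ft_force: [-0.8, 4.5, 0.8]
gripper_width: 0.0197
grip_force: 15.0
```

Run:
```python
from m import *; from bench import robot
todo(robot.observe())
c=robot.camera("wrist"); cv2.imwrite("pics/wrist3.png",c["pixels"][:,:,::-1])
```

```text
t 5.875 shift [ 0.0024 -0.1013  0.0018] roll -0.0002 F [-0.82  4.46  0.78] w 0.0196976582390198 tcp [0.6987 0.0404 0.2418] tilt [ 0.  0. -1.] j [-0.11  0.78  1.05  0.    1.32  0.54]
```

View pics/wrist3.png

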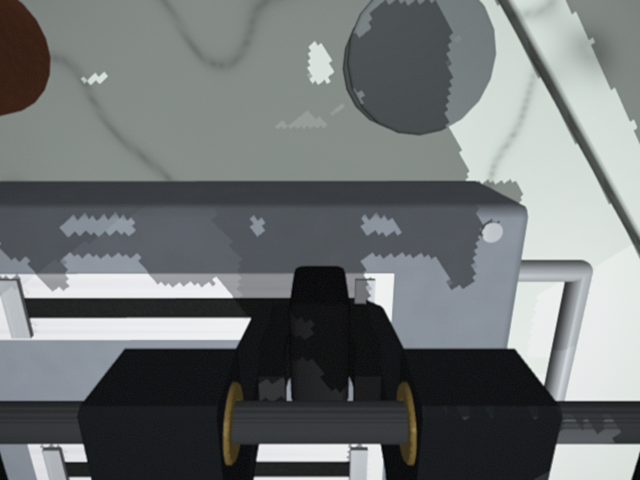

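The bar at (320,300) is almost against the end stop at (365,290). I'll push a few more millimetres slowly.

carry_out --moves '[[[0,0.001,0],0],[[0,0.0015,0],0],[[0,0.002,0],0],[[0,0.0025,0],0],[[0,0.003,0],0]]'

```text
time: 6.55
tcp_pos: [0.7007, 0.039, 0.2418]
ee_rot: [-0.001, 0.896, 0.443, -0.001]
ft_force: [-4.8, 7.5, 3.1]
gripper_width: 0.0198
grip_force: 15.0
```

carry_out --moves '[[[0,0.0005,0],0],[[0,0.001,0],0],[[0,0.0015,0],0],[[0,0.002,0],0],[[0,0.002,0],0]]'

```text
time: 7.18
tcp_pos: [0.7014, 0.0387, 0.2417]
ee_rot: [-0.002, 0.896, 0.443, -0.002]
ft_force: [-10.7, 11.1, 6.9]
gripper_width: 0.02
grip_force: 15.0
```

It has reached the end stop: the force climbs and the motion stalls. I'll unload, release and lift.

carry_out --moves '[[[0,-0.002,0],0],[[0,-0.002,0],0],[[0,-0.002,0],0],[[0,-0.002,0],0],[[0,-0.002,0],0]]' --grip -1

```text
time: 7.8
tcp_pos: [0.701, 0.0384, 0.2417]
ee_rot: [0.0, 0.897, 0.443, -0.0]
ft_force: [-0.1, 1.1, -0.1]
gripper_width: 0.0682
grip_force: 0.0
```

carry_out --moves '[[[0,0,0],0],[[0,0,-0.01],0],[[0,0,-0.03],0],[[0,0,-0.06],0],[[0,0,-0.1],0]]'

```text
time: 8.43
tcp_pos: [0.7009, 0.0386, 0.3428]
ee_rot: [-0.0, 0.897, 0.443, -0.0]
ft_force: [0.2, 0.2, 0.3]
gripper_width: 0.0881
grip_force: 0.0
```

carry_out --moves '[[[-0.03,0,-0.01],0],[[-0.08,0,-0.02],0],[[-0.13,0,-0.03],0],[[-0.18,0,-0.03],0],[[-0.23,0,-0.03],0]]'

```text
time: 9.05
tcp_pos: [0.56, -0.1452, 0.3728]
ee_rot: [0.001, 0.896, 0.443, 0.0]
ft_force: [0.4, -0.4, 0.3]
gripper_width: 0.0883
grip_force: 0.0
```

Run:
```python
from m import *; from bench import robot
s=robot.observe(); todo(s)
for n in("top","wrist"):
  c=robot.camera(n); cv2.imwrite(f"pics/{n}4.png",c["pixels"][:,:,::-1])
  for k,v in locate(c).items():
    if k[:4]=="blob": print(n,k,v[:4], "moved",(v[2]-BAR)@YT)
```

```text
t 9.05 shift [ 0.234  -0.104   0.1327] roll -0.0002 F [ 0.38 -0.39  0.31] w 0.0882986481034637 tcp [ 0.56   -0.1452  0.3728] tilt [ 0.001 -0.001 -1.   ] j [-0.46  0.45  1.27 -0.    1.41  0.19]
top blob2 (array([333.2, 146.8]), np.float64(0.1031), array([0.7008, 0.0419]), array([0.0404, 0.0204])) moved 0.10202581999999996
top blob3 (array([353.7, 233.7]), np.float64(0.1013), array([0.5897, 0.02  ]), array([0.0261, 0.0263])) moved 0.027056739999999975
```

View pics/top4.png

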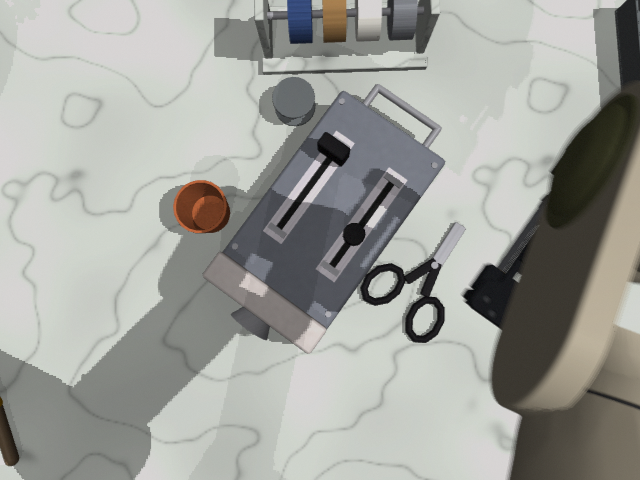

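The bar is at the end stop (333,147), on the predicted end point. The knob is unmoved at (354,234) and the gripper is clear of the machine.

```bash
python3 -c "
from bench import robot; print(robot.close_job())"
```

```text
the job is handed in; nothing more can be done
None
```

The length selector is against its end stop at the carrying-handle end, the transport-lock knob is where it was found, and the arm is clear of the machine; the job is handed in, but no verdict came back.

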